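# Put the key-machine cutters away on their spindles

## Robot

A 6-joint arm with a two-finger parallel gripper is mounted at the origin on the work surface. World frame = base frame: x ahead of the robot, y to its left, z up, the work surface at z = 0. Lengths are in m, angles in rad, forces in N, time in s.
With the tool pointing down it reaches from about 0.25 to 0.775 m from the base axis. Payload 8.9 kg.
Tool frame: the origin (TCP) lies at the very end of the fingers, on their centre line; the grasp point (between the pads) lies 19 mm behind it (grip_depth is the distance from the TCP to the grasp point, in m); x points along the fingers, z is the direction in which the jaws open and shut, and the axes are right-handed (so a half turn about x gives the same grasp; the last joint's range is limited). The gripper opens to 85 mm and grips with 20 to 120 N. Pads are 22 mm wide; open, the fingers measure 114 mm over their backs; the gripper's body (76 mm by 85 mm) begins 54 mm behind the grasp point. The pads swing forward as they close: fully open they stand 13 mm farther back than shut.
Start: joints at [1.076, 0.291, -0.153, 1.127, 0, 1.431], TCP at [0.183, 0.492, 0.231] pointing down, gripper open.
Joint ranges: [-2.52, 2.52], [-0.91, 1.74], [-1.3, 1.37], [-1.96, 2.02], [-1.52, 1.47], [-3.14, 3.14]. Speed limits (rad/s): [2.22, 2.22, 2.79, 3.14, 3.14, 3.14].

## Interface

Orientations are given as a unit quaternion [x, y, z, w].
In Python, from rig import state, grab_frame, finish_job, grip_depth gives the robot as it stands.
- The arm moves only by the tool servo_tool, never from a script. Its argument "motion" is a list of rows, each a list of 7 numbers: the turn, a rotation vector about the tool's x, y, z in degrees, then the shift along the tool's x, y, z in mm, then the gripper's target within -1 to 1 (shut at 1, half-way at 0, fully open at -1). In form: [[wx, wy, wz, tx, ty, tz, grip], ...]. A call has 1 to 12 rows; each row is the pose to reach, as a shift and turn from the pose commanded when the call began, along the tool's axes at that moment; what a row does not reach only later rows make up. A row lasts 1/10 s, in which the tool goes at most 50 mm and 8.59 degrees, less where a joint would pass 70% of its speed; a pose out of reach is approached as far as the arm can. A call with a gripper value outside its range is refused whole. The fingers move at their own pace and stop on an object; "newtons" is the grip in N (left out, the last holds). Time passes only in rows, so rows that repeat a pose let the fingers close. It gives the time, the measured TCP pose, the force and the opening at its end, in the units of the state.
- state(): the state, without advancing time (a new reading comes with each control period).
- grab_frame(name): name is "scene" or "side" or "wrist"; returns a dict with "frame" (384x512x3 uint8, blue, green, red), "z_map" (384x512 float32, m along the optical axis (not along the pixel's ray), 0 where there is no reading), "intrinsics" (3x3 intrinsics, pixels), "view" (4x4, takes a point from world to camera coordinates). Camera axes: x right, y down, z forward; pixel columns grow to the right and rows downward; lengths in m; the calibration is good to about 2 mm. A picture is of the moment at which its call begins.
- finish_job(): hands the job in, once; it reports no verdict.
The state is a dict: "time": time; "qpos": joint angles; "qvel": joint speeds; "joint_torque": joint torques, N m; "position": TCP position; "ee_rot": TCP orientation; "contact_force": force on the tool from outside, world axes, zero at the start; "torque": the same for the moment, N m; "grip_width": opening from 0.0 (shut) to 1.0 (fully open).
Only numpy, scipy, OpenCV 4.12 (cv2) and the standard library are available. Lean on these libraries where they do the work, as an engineer would, in place of code of your own. Each camera call takes 0.05 s, during which the arm holds its last target.

## Task

Put the cutters away on the storage spindles, hub side up as they lie now: on the yellow spindle the steel cutter with the red hub first, then the black spacer, and the brass cutter with the green hub on top; on the purple spindle the copper cutter with the blue hub, and the white spacer on top. Lower each one down its post until it rests on what is below, do not drop it, and leave the padlock and the oil bottle standing where they are.

Things in the scene. Friction and masses are not known exactly. Their poses are not given: they have to be found in the camera images.
- steel_cutter: loose key-machine cutter wheel, 150 g give or take 40%, hub side up: a flat toothed steel (silver-grey) disc 62 mm across (over the teeth about 67) and 6 mm thick, and on it a round red plastic hub 34 mm across that rises to 20 mm over the underside (so 14 mm of hub stands above the disc, to be gripped); hole of 22 mm right through. Origin: centre of its underside; z is up, through the hub.
- black_spacer: loose black plastic spacer ring, about 40 g: 36 mm outside, hole of 22 mm right through, 18 mm high, lying flat. Origin: centre of its underside, z up along its axis.
- brass_cutter: loose key-machine cutter wheel, 150 g give or take 40%, hub side up: a flat toothed brass (yellow metal) disc 50 mm across (over the teeth about 55) and 6 mm thick, and on it a round green plastic hub 34 mm across that rises to 20 mm over the underside (so 14 mm of hub stands above the disc, to be gripped); hole of 22 mm right through. Origin: centre of its underside; z is up, through the hub.
- copper_cutter: loose key-machine cutter wheel, 150 g give or take 40%, hub side up: a flat toothed copper (reddish metal) disc 56 mm across (over the teeth about 61) and 6 mm thick, and on it a round blue plastic hub 34 mm across that rises to 20 mm over the underside (so 14 mm of hub stands above the disc, to be gripped); hole of 22 mm right through. Origin: centre of its underside; z is up, through the hub.
- white_spacer: loose white plastic spacer ring, about 40 g: 36 mm outside, hole of 22 mm right through, 18 mm high, lying flat. Origin: centre of its underside, z up along its axis.
- yellow_spindle: storage spindle, fixed to the bench: a round yellow base 84 mm across and 18 mm high with an upright steel post 14 mm thick at its centre, straight up to 70 mm above the bench, then tapering to a blunt 5 mm tip at 82 mm. Rings with 22 mm holes go over it with 4 mm play all round. Origin: centre of the base's underside, at bench height; z up along the post.
- purple_spindle: storage spindle, fixed to the bench: a round purple base 84 mm across and 18 mm high with an upright steel post 14 mm thick at its centre, straight up to 70 mm above the bench, then tapering to a blunt 5 mm tip at 82 mm. Rings with 22 mm holes go over it with 4 mm play all round. Origin: centre of the base's underside, at bench height; z up along the post.
- padlock: loose brass padlock lying flat, its body 42 by 36 by 20 mm with a steel shackle, about 64 mm long in all; to be left alone. Origin: on the bench, near its middle; x points to the shackle.
- oil: blue oil bottle with a red cap and a yellow label, 44 mm across and 120 mm tall, standing upright at the left edge of the work area; to be left alone. Origin: centre of its underside, z up.

How it is judged:
At the end, for the whole second after the job is handed in: Yellow spindle from the base up: steel cutter, black spacer, brass cutter; purple: copper cutter, white spacer. Each within 7 mm of the post axis, underside within 4 mm of its seated height (18, 38, 56 mm above the bench), hub up, level within 0.12 rad, released, at rest (horizontal distance between each of steel_cutter, black_spacer, brass_cutter and yellow_spindle below 0.007 m and z of steel_cutter in the frame of yellow_spindle between 0.014 and 0.022 m and angle between each of steel_cutter, black_spacer, brass_cutter, copper_cutter, white_spacer's own z axis and vertical below 0.12 rad and linear speed of each of steel_cutter, black_spacer, brass_cutter, copper_cutter, white_spacer below 0.02 m/s and angular speed of each of steel_cutter, black_spacer, brass_cutter, copper_cutter, white_spacer below 0.3 rad/s and contact force between each of steel_cutter, black_spacer, brass_cutter, copper_cutter, white_spacer and the fingers below 0.1 N and z of black_spacer in the frame of yellow_spindle between 0.034 and 0.042 m and z of brass_cutter in the frame of yellow_spindle between 0.052 and 0.06 m and horizontal distance between each of copper_cutter, white_spacer and purple_spindle below 0.007 m and z of copper_cutter in the frame of purple_spindle between 0.014 and 0.022 m and z of white_spacer in the frame of purple_spindle between 0.034 and 0.042 m); the robot touches nothing.
It fails at once if a cutter or spacer is dropped (moves faster than 0.7 m/s with no finger touching it: a fall of some 25 mm) ((linear speed of steel_cutter above 0.7 m/s and contact force between steel_cutter and the fingers below 0.05 N) or (linear speed of brass_cutter above 0.7 m/s and contact force between brass_cutter and the fingers below 0.05 N) or (linear speed of copper_cutter above 0.7 m/s and contact force between copper_cutter and the fingers below 0.05 N) or (linear speed of black_spacer above 0.7 m/s and contact force between black_spacer and the fingers below 0.05 N) or (linear speed of white_spacer above 0.7 m/s and contact force between white_spacer and the fingers below 0.05 N)).
It fails at once if the padlock or the oil bottle is shifted by more than 30 mm, or the bottle tips over (distance of any of padlock, oil from where it was at the start of the episode above 0.03 m or angle between oil's own z axis and vertical above 0.3 rad).
It also fails if it takes over 128 s, if anything falls off the work surface, if the arm or the gripper's body presses on something with over 40 N, if the wrist force passes 120 N, or if a joint passes its speed limit or range.

## Working session

There is one attempt and no reset: what is moved stays moved. The work goes in short steps, Python scripts to look and compute and a tool call to move; the robot and the scene stay as the last step left them, time stands still between calls to the robot, and variables do not carry over. Pictures are saved under pics/ and viewed, and the job is handed in when it is done.

Besides the shell and the picture viewer there is one more tool, called after "Request:" by a JSON object that holds its "fn" and its "kwargs". servo_tool: Moves the arm, as the interface text tells. Its arguments: {"type":"object","properties":{"motion":{"type":"array"},"newtons":{"type":"number"}},"required":["motion"]}

```bash
mkdir -p pics; ls; python3 - <<'E'
from rig import state, grab_frame, grip_depth
import cv2,numpy as np
s=state();print(s,grip_depth)
for n in ("scene","side","wrist"):
    f=grab_frame(n);cv2.imwrite(f"pics/a_{n}.png",f["frame"]);np.savez(f"/tmp/a_{n}.npz",**f)
    print(n,f["intrinsics"],f["view"])
E
```

```text
pics
{'time': 0.0, 'qpos': array([ 1.07571735e+00,  2.91289685e-01, -1.54128973e-01,  1.12670007e+00,
        2.87785804e-05,  1.43151757e+00]), 'qvel': array([ 0.0016411 , -0.00027487,  0.00015878,  0.0009731 , -0.00069672,
        0.0010439 ]), 'joint_torque': array([-3.99085286e-03, -5.37141752e+01,  3.31369543e+01,  1.60781248e-02,
       -3.43661086e-04,  1.05549719e-05]), 'position': array([0.18264491, 0.49173588, 0.23072643]), 'ee_rot': array([-0.40382895,  0.58101203,  0.40342511,  0.5801684 ]), 'contact_force': array([-0.84004473, -0.89179913, -0.42619405]), 'torque': array([-0.03010703, -0.00585167, -0.02677535]), 'grip_width': 0.9974612784745597} 0.0187
scene [[428.55572309   0.         258.62413008]
 [  0.         428.55572309 192.95289531]
 [  0.           0.           1.        ]] [[ 0.01207869  0.99991735 -0.00440548 -0.08282503]
 [ 0.8364943  -0.01251825 -0.54783262 -0.4346016 ]
 [-0.54784248  0.00293194 -0.83657637  1.34222031]
 [ 0.          0.          0.          1.        ]]
side [[399.70594058   0.         258.06055109]
 [  0.         399.70594058 186.94224223]
 [  0.           0.           1.        ]] [[-0.84286296 -0.5377247  -0.02083663  0.48719381]
 [-0.25546753  0.43391436 -0.86397608  0.14130512]
 [ 0.4736226  -0.72289036 -0.50310154  0.81534604]
 [ 0.          0.          0.          1.        ]]
wrist [[281.92880204   0.         257.53480412]
 [  0.         281.92880204 191.09062555]
 [  0.           0.           1.        ]] [[ 3.48876984e-01  9.37168460e-01 -3.57898726e-04 -5.24775341e-01]
 [ 8.93743537e-01 -3.32596364e-01  3.01001908e-01 -3.74024030e-02]
 [ 2.81970459e-01 -1.05332508e-01 -9.53623470e-01  3.79328580e-01]
 [ 0.00000000e+00  0.00000000e+00  0.00000000e+00  1.00000000e+00]]
```

View pics/a_scene.png

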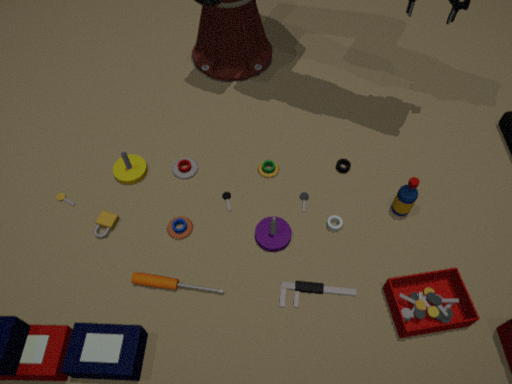

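View pics/a_side.png

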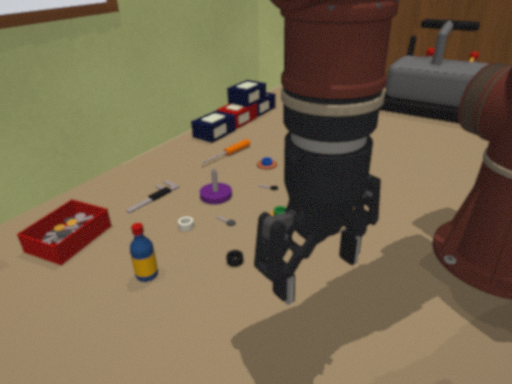

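View pics/a_wrist.png

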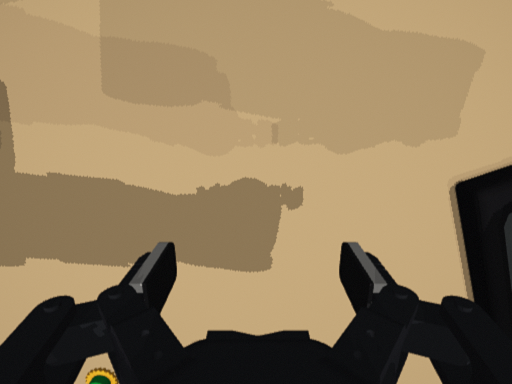

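```bash
cat > h.py <<'E'
import numpy as np,cv2
def world(f,uv,z):
    K=f["intrinsics"];V=f["view"];R=V[:3,:3];t=V[:3,3]
    uv=np.atleast_2d(uv).astype(float)
    d=(np.linalg.inv(K)@np.c_[uv,np.ones(len(uv))].T); d=R.T@d; c=-R.T@t
    return (c[:,None]+d*((z-c[2])/d[2])).T
def cloud(f,m):
    v,u=np.nonzero(m&(f["z_map"]>0)); Z=f["z_map"][v,u]
    K=f["intrinsics"];V=f["view"]
    p=np.linalg.inv(K)@np.c_[u,v,np.ones(len(u))].T*Z
    return (V[:3,:3].T@(p-V[:3,3:4])).T
def proj(f,p):
    p=np.atleast_2d(p);q=f["intrinsics"]@(f["view"][:3,:3]@p.T+f["view"][:3,3:4]);return (q[:2]/q[2]).T
E
python3 - <<'E'
from h import *
f=dict(np.load('/tmp/a_scene.npz'))
c=cv2.resize(f["frame"][130:260,80:450],None,fx=2.1,fy=2.1,interpolation=cv2.INTER_CUBIC);cv2.imwrite('pics/b.png',c)
hsv=cv2.cvtColor(f["frame"],cv2.COLOR_BGR2HSV)
W,H=512,384
U,Vv=np.meshgrid(np.arange(W),np.arange(H))
for n,(u,v),zr in [("ysp",(130,168),.018),("steel",(185,167),.02),("brass",(268,168),.02),("black",(343,166),.018),("copper",(180,227),.02),("white",(335,223),.018),("psp",(273,234),.018),("padlock",(106,222),.01),("oil",(403,200),.06)]:
    m=((U-u)**2+(Vv-v)**2<24**2)
    p=cloud(f,m); 
    print(n,world(f,(u,v),zr).round(3), np.percentile(p[:,2],[1,20,50,90,99]).round(4))
    print([tuple(hsv[v,x]) for x in range(u-12,u+13,3)])
E
```

```text
ysp [[ 0.453 -0.246  0.018]] [-0.0004  0.0024  0.0054  0.0227  0.0767]
[(np.uint8(28), np.uint8(217), np.uint8(134)), (np.uint8(28), np.uint8(200), np.uint8(135)), (np.uint8(28), np.uint8(203), np.uint8(136)), (np.uint8(24), np.uint8(107), np.uint8(69)), (np.uint8(23), np.uint8(119), np.uint8(86)), (np.uint8(26), np.uint8(208), np.uint8(137)), (np.uint8(26), np.uint8(202), np.uint8(135)), (np.uint8(28), np.uint8(193), np.uint8(136)), (np.uint8(29), np.uint8(204), np.uint8(135))]
steel [[ 0.453 -0.108  0.02 ]] [-0.0006  0.0019  0.0035  0.01    0.0232]
[(np.uint8(13), np.uint8(21), np.uint8(107)), (np.uint8(18), np.uint8(12), np.uint8(108)), (np.uint8(178), np.uint8(229), np.uint8(116)), (np.uint8(9), np.uint8(138), np.uint8(105)), (np.uint8(9), np.uint8(126), np.uint8(115)), (np.uint8(179), np.uint8(241), np.uint8(106)), (np.uint8(0), np.uint8(46), np.uint8(83)), (np.uint8(13), np.uint8(16), np.uint8(114)), (np.uint8(9), np.uint8(17), np.uint8(104))]
brass [[0.459 0.101 0.02 ]] [-0.0009  0.0018  0.0033  0.0091  0.024 ]
[(np.uint8(22), np.uint8(73), np.uint8(115)), (np.uint8(21), np.ui
[... 2519 characters left out ...]
int8(23), np.uint8(158), np.uint8(137)), (np.uint8(22), np.uint8(168), np.uint8(137)), (np.uint8(21), np.uint8(158), np.uint8(134)), (np.uint8(22), np.uint8(189), np.uint8(62)), (np.uint8(23), np.uint8(83), np.uint8(101))]
oil [[0.584 0.404 0.06 ]] [-0.0004  0.0021  0.0041  0.087   0.1227]
[(np.uint8(21), np.uint8(78), np.uint8(105)), (np.uint8(22), np.uint8(195), np.uint8(72)), (np.uint8(21), np.uint8(205), np.uint8(77)), (np.uint8(111), np.uint8(108), np.uint8(40)), (np.uint8(104), np.uint8(202), np.uint8(43)), (np.uint8(109), np.uint8(142), np.uint8(54)), (np.uint8(107), np.uint8(195), np.uint8(55)), (np.uint8(106), np.uint8(205), np.uint8(56)), (np.uint8(27), np.uint8(40), np.uint8(58))]
```

View pics/b.png

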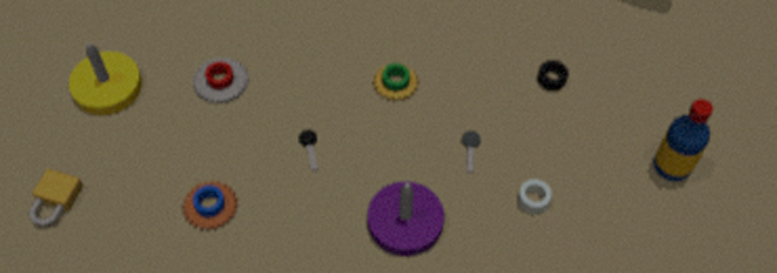

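The enlarged crop shows all parts clearly separated: yellow spindle at (130,168), red hub (185,167), green hub (268,168), black ring (343,166), blue hub (180,227), white ring (335,223) and purple spindle (273,234).

```bash
python3 - <<'E'
from h import *
f=dict(np.load('/tmp/a_scene.npz'))
hsv=cv2.cvtColor(f["frame"],cv2.COLOR_BGR2HSV)
h,s,v=[hsv[...,i].astype(int) for i in range(3)]
U,V=np.meshgrid(np.arange(512),np.arange(384))
M={"ysp":((130,168),(h>24)&(h<33)&(s>150),.018),"psp":((273,234),(h>135)&(h<155)&(s>110)&(v>75),.018),
"steel":((185,167),((h>172)|(h<5))&(s>180),.02),"brass":((268,168),(h>40)&(h<80)&(s>100),.02),
"copper":((180,227),(h>98)&(h<120)&(s>150),.02),"black":((343,166),(v<50),.018),"white":((335,223),(s<40)&(v>115),.018)}
for n,((u,w),m,z) in M.items():
    m=(m&((U-u)**2+(V-w)**2<24**2)).astype(np.uint8)
    c=max(cv2.findContours(m,0,cv2.CHAIN_APPROX_NONE)[0],key=cv2.contourArea)
    e=cv2.fitEllipse(cv2.convexHull(c))
    # top-face points: circle of outline
    p=cloud(f,m>0)
    t=p[(p[:,2]>z-.002)&(p[:,2]<z+.009)]
    (cx,cy),r=cv2.minEnclosingCircle((t[:,:2]*1000).astype(np.float32))
    print(n,"ell",np.round(e[0],1),np.round(e[1],1),world(f,e[0],z-.003).round(4)[0,:2],"top",cx.__round__(1),cy.__round__(1),r.__round__(1),len(t),"mean",t.mean(0).round(4))
E
```

```text
ysp ell [129.3 168.2] [27.1 34.4] [ 0.4511 -0.2489] top 452.2 -248.1 41.5 620 mean [ 0.4558 -0.2464  0.0207]
psp ell [272.8 232.5] [31.4 35.8] [0.639  0.1076] top 641.1 107.2 40.9 765 mean [0.6441 0.1072 0.0207]
steel ell [184.1 165.4] [11.6 12.2] [ 0.4459 -0.111 ] top 446.1 -111.9 16.6 54 mean [ 0.4469 -0.1117  0.0214]
brass ell [268.1 166. ] [12.6 12.9] [0.4509 0.1013] top 452.6 102.3 17.3 74 mean [0.4514 0.1012 0.0219]
copper ell [179.  225.3] [13.3 13.9] [ 0.6184 -0.1082] top 618.6 -107.6 15.7 63 mean [ 0.6186 -0.1084  0.0218]
black ell [342.7 165.7] [13.7 14.4] [0.4514 0.2901] top 450.5 290.9 18.2 74 mean [0.4506 0.2904 0.0202]
white ell [334.7 221.4] [13.  15.2] [0.6121 0.252 ] top 614.9 250.7 17.6 99 mean [0.6154 0.2508 0.0206]
```

```bash
python3 - <<'E'
from h import *
from rig import state
from scipy.spatial.transform import Rotation as Ro
f=dict(np.load('/tmp/a_wrist.npz'));s=state()
R=Ro.from_quat(s["ee_rot"]).as_matrix();print(R.round(4))
V=f["view"];c=-V[:3,:3].T@V[:3,3]
print("cam in tool",(R.T@(c-s["position"])).round(4)); print("cam axes in tool (rows cam)",(V[:3,:3]@R).round(3))
print(proj(f,s["position"]),proj(f,s["position"]-R[:,0]*.0187))
E
```

```text
[[-5.000e-04 -9.374e-01  3.483e-01]
 [-9.000e-04  3.483e-01  9.374e-01]
 [-1.000e+00  1.000e-04 -1.000e-03]]
cam in tool [-0.1419  0.0782  0.0002]
cam axes in tool (rows cam) [[-0.001 -0.001  1.   ]
 [-0.301 -0.954 -0.001]
 [ 0.954 -0.301  0.   ]]
[[257.18388524 247.53223746]] [[257.16385139 265.92307092]]
```

Request:
{"fn": "servo_tool", "kwargs": {"motion": [[-8, 0, 0, 0, 0, 0, -1], [-16, 0, 0, 0, 0, 0, -1], [-20.4, 0, 0, 0, 0, 0, -1], [-20.4, 0, 0, 0, 0, 0, -1]], "newtons": 40}}

```text
time: 0.55
position: [0.1828, 0.492, 0.2311]
ee_rot: [0.5, -0.5, -0.5, -0.499]
contact_force: [0.4, -0.5, 0.2]
grip_width: 0.998
```

Request:
{"fn": "servo_tool", "kwargs": {"motion": [[0, 0, 0, 0, -18, -40, -1], [0, 0, 0, 0, -37, -85, -1], [0, 0, 0, 0, -57, -130, -1], [0, 0, 0, 0, -77, -176, -1], [0, 0, 0, 0, -97, -222, -1], [0, 0, 0, 0, -117, -268, -1], [0, 0, 0, 0, -137, -314, -1], [0, 0, 0, 0, -157, -360, -1], [0, 0, 0, 0, -177, -406, -1], [0, 0, 0, 0, -197, -452, -1], [0, 0, 0, 0, -217, -498, -1], [0, 0, 0, 0, -237, -544, -1]]}}

```text
time: 1.75
position: [0.4198, -0.0527, 0.2314]
ee_rot: [-0.499, 0.501, 0.499, 0.501]
contact_force: [1.6, 0.5, 1.0]
grip_width: 0.999
```

Request:
{"fn": "servo_tool", "kwargs": {"motion": [[0, 0, 0, 30, -14, -30, -1], [0, 0, 0, 60, -26, -59, -1], [0, 0, 0, 100, -26, -59, -1], [0, 0, 0, 110, -26, -59, -1], [0, 0, 0, 110, -26, -59, -1]]}}

```text
time: 2.25
position: [0.444, -0.1087, 0.1204]
ee_rot: [-0.498, 0.501, 0.501, 0.5]
contact_force: [0.2, 0.4, 0.4]
grip_width: 0.996
```

```bash
cat >> h.py <<'E'
def masks(f):
    hsv=cv2.cvtColor(f["frame"],cv2.COLOR_BGR2HSV);h,s,v=[hsv[...,i].astype(int) for i in range(3)]
    return {"ysp":(h>24)&(h<33)&(s>150),"psp":(h>135)&(h<155)&(s>110)&(v>60),"steel":((h>172)|(h<5))&(s>180),
    "brass":(h>40)&(h<80)&(s>100),"copper":(h>98)&(h<120)&(s>150),"black":(v<50),"white":(s<40)&(v>115)}
def snap(n,cam="wrist"):
    from rig import grab_frame,state
    f=grab_frame(cam);cv2.imwrite(f"pics/{n}.png",f["frame"]);np.savez(f"/tmp/{n}.npz",**f);f["s"]=state();return f
E
python3 - <<'E'
from h import *
f=snap("c1");print(f["s"]["position"],proj(f,f["s"]["position"]))
m=masks(f)["steel"].astype(np.uint8)
c=max(cv2.findContours(m,0,cv2.CHAIN_APPROX_NONE)[0],key=cv2.contourArea)
print(cv2.fitEllipse(c),world(f,cv2.fitEllipse(c)[0],.018))
p=cloud(f,m>0);t=p[p[:,2]>.017];print(np.percentile(p[:,2],[5,50,95]),cv2.minEnclosingCircle((t[:,:2]*1000).astype(np.float32)),len(t))
E
```

```text
[ 0.44516376 -0.10899386  0.12179534] [[255.91586904 250.24225338]]
((254.2060089111328, 189.8065185546875), (34.96759033203125, 36.15840530395508), 4.005091190338135) [[ 0.44165302 -0.11088246  0.018     ]]
[0.00632092 0.01893005 0.02030939] ((442.99041748046875, -111.0032958984375), 16.382387161254883) 524
```

View pics/c1.png

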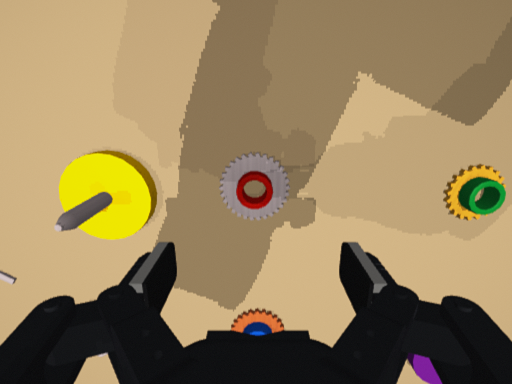

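```bash
cat >> h.py <<'E'
def circ(xy):
    # least squares circle
    A=np.c_[2*xy,np.ones(len(xy))];b=(xy**2).sum(1);x=np.linalg.lstsq(A,b,rcond=None)[0];return x[:2],np.sqrt(x[2]+x[:2]@x[:2])
def meas(f,name,z):
    """centre of a flat-top round part: outline pixels of the top face cast onto plane z"""
    m=masks(f)[name]
    P=f["z_map"];K=f["intrinsics"];V=f["view"]
    u,v=np.meshgrid(np.arange(512),np.arange(384))
    d=np.stack([(u-K[0,2])/K[0,0]*P,(v-K[1,2])/K[1,1]*P,P],-1)-V[:3,3]
    Zw=d@V[:3,2]
    m=(m&(Zw>z-.004)&(Zw<z+.006)).astype(np.uint8)
    cs=cv2.findContours(m,0,cv2.CHAIN_APPROX_NONE)[0]
    c=max(cs,key=cv2.contourArea)
    hp=world(f,cv2.convexHull(c)[:,0,:]+0.0,z)[:,:2]*1000
    cp=world(f,c[:,0,:]+0.0,z)[:,:2]*1000
    (a,b),r=cv2.minEnclosingCircle(hp.astype(np.float32))
    c2,r2=circ(hp)
    return dict(mec=(round(a,1),round(b,1),round(r,1)),ls=(c2.round(1),r2.round(1)),n=len(c),zmed=round(float(np.median(Zw[m>0])),4))
E
python3 - <<'E'
from h import *
f=dict(np.load('/tmp/c1.npz'))
for n,z in [("steel",.02),("ysp",.018),("brass",.02)]: print(n,meas(f,n,z))
# post: tip
hsv=cv2.cvtColor(f["frame"],cv2.COLOR_BGR2HSV);g=(hsv[...,1]<60)
U,V=np.meshgrid(np.arange(512),np.arange(384));m=g&(U>45)&(U<125)&(V>175)&(V<240)
p=cloud(f,m);p=p[(p[:,2]>.03)&(p[:,2]<.09)]
for lo,hi in [(.03,.045),(.045,.06),(.06,.07),(.07,.09)]:
    q=p[(p[:,2]>=lo)&(p[:,2]<hi)];print(lo,len(q),q.mean(0).round(4), q[:,:2].min(0).round(4),q[:,:2].max(0).round(4))
E
```

```text
steel {'mec': (442.3, -111.0, 16.4), 'ls': (array([ 442.3, -110.9]), np.float64(16.2)), 'n': 98, 'zmed': 0.0193}
ysp {'mec': (449.2, -247.3, 42.0), 'ls': (array([ 449.2, -247.4]), np.float64(41.6)), 'n': 328, 'zmed': 0.0175}
brass {'mec': (448.9, 99.1, 18.1), 'ls': (array([448.7,  99.3]), np.float64(17.1)), 'n': 108, 'zmed': 0.0192}
0.03 167 [ 0.4468 -0.2435  0.038 ] [ 0.4428 -0.2502] [ 0.4532 -0.2408]
0.045 197 [ 0.4467 -0.2435  0.0528] [ 0.4425 -0.2499] [ 0.4532 -0.2406]
0.06 171 [ 0.4467 -0.2437  0.0652] [ 0.4425 -0.2533] [ 0.4531 -0.2403]
0.07 294 [ 0.448  -0.2457  0.0758] [ 0.4428 -0.2519] [ 0.4544 -0.2408]
```

Request:
{"fn": "servo_tool", "kwargs": {"motion": [[0, 0, 0, 10, 3, -2, -1], [0, 0, 0, 40, 3, -2, -1], [0, 0, 0, 75, 3, -2, -1], [0, 0, 0, 100, 3, -2, -1], [0, 0, 0, 112, 3, -2, -1], [0, 0, 0, 112, 3, -2, -1], [0, 0, 0, 112, 3, -2, -1]]}}

```text
time: 3.0
position: [0.4432, -0.1116, 0.0103]
ee_rot: [0.501, -0.5, -0.5, -0.5]
contact_force: [0.6, -0.2, 0.7]
grip_width: 0.998
```

Request:
{"fn": "servo_tool", "kwargs": {"motion": [[0, 0, 0, 0, 0, 0, 0], [0, 0, 0, 0, 0, 0, 0], [0, 0, 0, 0, 0, 0, 0], [0, 0, 0, 0, 0, 0, 0]]}}

```text
time: 3.4
position: [0.4427, -0.1116, 0.0097]
ee_rot: [0.5, -0.5, -0.5, -0.5]
contact_force: [-1.1, 1.5, 0.1]
grip_width: 0.498
```

```bash
python3 - <<'E'
from h import *
f=snap("c2");print(f["s"]["position"],f["s"]["grip_width"],f["s"]["contact_force"])
f=snap("c2s","side")
E
```

```text
[ 0.44261398 -0.11156691  0.0095538 ] 0.49838637193406354 [-0.01512397  0.49369093 -0.9261929 ]
```

View pics/c2.png

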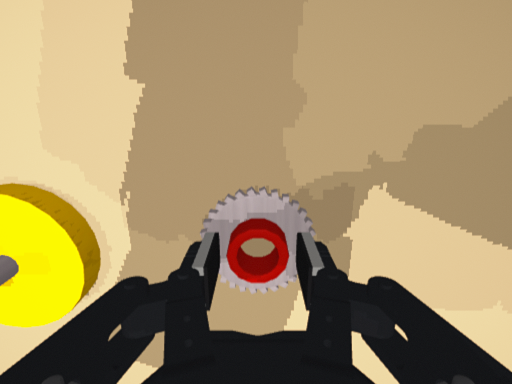

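View pics/c2s.png

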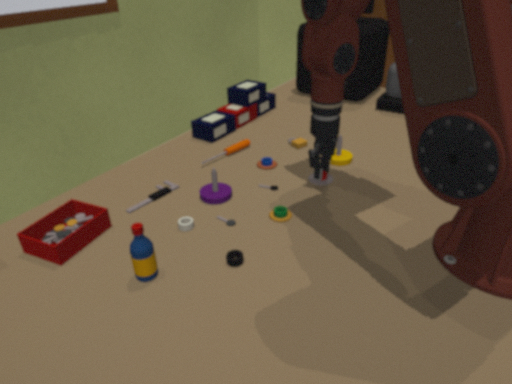

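Request:
{"fn": "servo_tool", "kwargs": {"motion": [[0, 0, 0, 1.5, 0, 0, 0.3], [0, 0, 0, 1.5, 0, 0, 1], [0, 0, 0, 1.5, 0, 0, 1], [0, 0, 0, 1.5, 0, 0, 1], [0, 0, 0, 1.5, 0, 0, 1]]}}

```text
time: 4.0
position: [0.4426, -0.1116, 0.0084]
ee_rot: [0.5, -0.5, -0.5, -0.5]
contact_force: [-2.9, 0.6, 13.1]
grip_width: 0.366
```

Request:
{"fn": "servo_tool", "kwargs": {"motion": [[0, 0, 0, -10, 0, 0, 1], [0, 0, 0, -30, 0, 0, 1], [0, 0, 0, -60, 0, 0, 1], [0, 0, 0, -90, 0, 0, 1], [0, 0, 0, -115, 0, 0, 1], [0, 0, 0, -115, 0, -20, 1], [0, 0, 0, -115, 0, -40, 1], [0, 0, 0, -115, 0, -50, 1], [0, 0, 0, -115, 0, -50, 1], [0, 0, 0, -115, 0, -50, 1]]}}

```text
time: 5.0
position: [0.442, -0.161, 0.1226]
ee_rot: [-0.5, 0.5, 0.5, 0.5]
contact_force: [-0.8, 0.0, -1.0]
grip_width: 0.365
```

```bash
python3 - <<'E'
from h import *
f=snap("c3");s=f["s"];print(s["position"],s["grip_width"],s["contact_force"],s["ee_rot"])
p=s["position"]
for z in (.0,.006,.012,.018):
  pass
print("ysp",meas(f,"ysp",.018))
# hub top height: cloud
c=cloud(f,masks(f)["steel"]);print(np.percentile(c[:,2],[5,50,90])-p[2], c.mean(0)-p)
E
```

```text
[ 0.44204645 -0.16072778  0.12254511] 0.3713778939634343 [-0.60318258  0.50741595 -1.4068773 ] [-0.4996487   0.49993254  0.50049162  0.49992677]
ysp {'mec': (449.0, -248.3, 41.9), 'ls': (array([ 448.7, -248.4]), np.float64(40.9)), 'n': 598, 'zmed': 0.0175}
[-0.00359158  0.00989575  0.01141657] [-0.00050401  0.00034705  0.00710947]
```

View pics/c3.png

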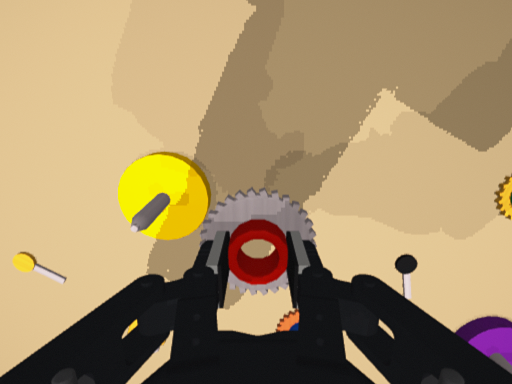

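```bash
cat >> h.py <<'E'
def held(f,name,dz,tol=.004):
    z=f["s"]["position"][2]+dz
    m=masks(f)[name];U,V=np.meshgrid(np.arange(512),np.arange(384));m&=(abs(U-257)<60)&(abs(V-250)<60)
    c=cloud(f,m);t=c[abs(c[:,2]-z)<tol]
    hp=t[:,:2]*1000;p=f["s"]["position"][:2]*1000
    # near (upper image) half outline fit + mean
    a=circ(cv2.convexHull(hp.astype(np.float32))[:,0,:].astype(float))
    e=cv2.minEnclosingCircle(hp.astype(np.float32))
    return "held rel TCP: ls",(a[0]-p).round(1),a[1].round(1),"mec",(np.array(e[0])-p).round(1),round(e[1],1),"n",len(t),"ztop",round(np.median(t[:,2])-z+dz,4)
E
python3 - <<'E'
from h import *
f=dict(np.load('/tmp/c3.npz'));f["s"]={"position":np.array([ 0.44204645,-0.16072778,0.12254511])}
print(held(f,"steel",.0113))
f=dict(np.load('/tmp/c2.npz'));f["s"]={"position":np.array([0.44261398,-0.11156691,0.0095538])}
print(held(f,"steel",.0103))
E
```

```text
('held rel TCP: ls', array([0.1, 0.3]), np.float64(16.4), 'mec', array([0.1, 0.3]), 16.7, 'n', 1682, 'ztop', np.float64(0.0107))
('held rel TCP: ls', array([0.1, 0.5]), np.float64(16.4), 'mec', array([0.2, 0.2]), 16.9, 'n', 1644, 'ztop', np.float64(0.0096))
```

Request:
{"fn": "servo_tool", "kwargs": {"motion": [[0, 0, 0, 0, -2, -25, 1], [0, 0, 0, 0, -5, -60, 1], [0, 0, 0, 0, -7, -82, 1], [0, 0, 0, 0, -7, -87, 1], [0, 0, 0, 0, -7, -87, 1], [0, 0, 0, 0, -7, -87, 1]]}}

```text
time: 5.65
position: [0.4491, -0.2471, 0.1226]
ee_rot: [-0.5, 0.5, 0.501, 0.5]
contact_force: [0.4, 0.0, -1.0]
grip_width: 0.367
```

```bash
python3 - <<'E'
from h import *
f=snap("c4");s=f["s"];print(s["position"],s["grip_width"],s["contact_force"],s["ee_rot"])
print("ysp",meas(f,"ysp",.018)); print(held(f,"steel",.0113))
g=snap("c4s","scene")
cv2.imwrite("pics/c4z.png",cv2.resize(g["frame"][100:220,60:220],None,fx=4,fy=4))
E
```

```text
[ 0.4491972  -0.24704252  0.12266251] 0.36902224609135476 [ 0.05463527 -0.6087977  -0.16265166] [-0.49994133  0.49962848  0.50069466  0.49973484]
ysp {'mec': (597.1, -273.2, 17.4), 'ls': (array([ 597.5, -273. ]), np.float64(14.3)), 'n': 74, 'zmed': 0.0195}
('held rel TCP: ls', array([-0.1,  0.7]), np.float64(16.5), 'mec', array([-0.1,  0.5]), 16.9, 'n', 1667, 'ztop', np.float64(0.0106))
```

View pics/c4.png

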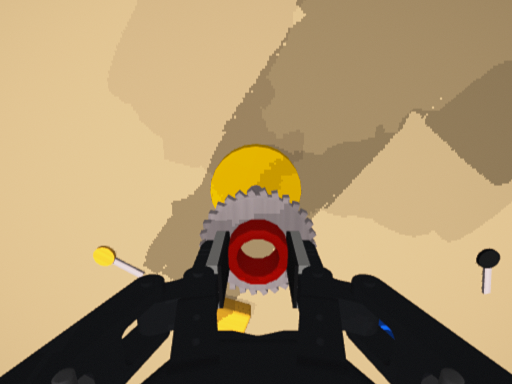

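View pics/c4z.png

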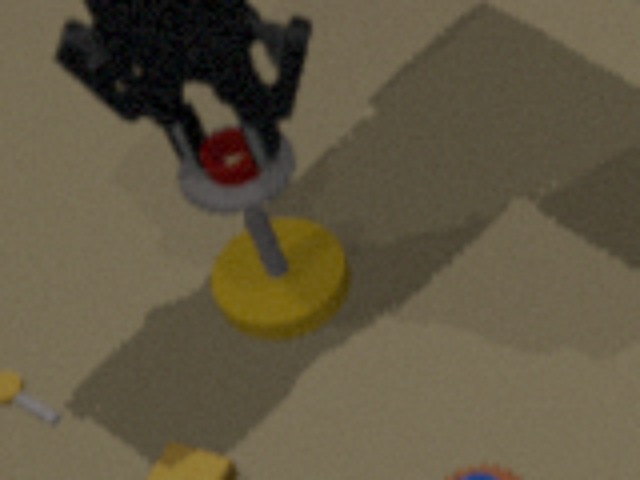

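Request:
{"fn": "servo_tool", "kwargs": {"motion": [[0, 0, 0, 10, 0, -1.2, 1], [0, 0, 0, 25, 0, -1.2, 1], [0, 0, 0, 33, 0, -1.2, 1], [0, 0, 0, 40, 0, -1.2, 1], [0, 0, 0, 47, 0, -1.2, 1], [0, 0, 0, 52, 0, -1.2, 1], [0, 0, 0, 52, 0, -1.2, 1]]}}

```text
time: 6.45
position: [0.4492, -0.2494, 0.0702]
ee_rot: [-0.5, 0.5, 0.5, 0.5]
contact_force: [-0.5, 0.5, -0.9]
grip_width: 0.366
```

```bash
python3 - <<'E'
from h import *
f=snap("c5");s=f["s"];print(s["position"],s["grip_width"],s["contact_force"],s["torque"])
cv2.imwrite("pics/c5z.png",cv2.resize(f["frame"][180:320,180:340],None,fx=4,fy=4))
E
```

```text
[ 0.44937574 -0.24964786  0.07063823] 0.3651587679270817 [-0.38730386 -0.17114636 -0.82114398] [-0.06055207  0.01500839 -0.0048429 ]
```

View pics/c5z.png

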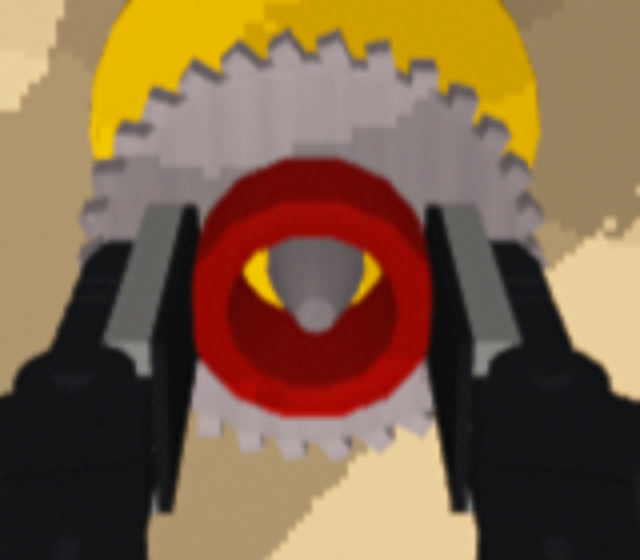

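Request:
{"fn": "servo_tool", "kwargs": {"motion": [[0, 0, 0, 10, 0, 0.8, 1], [0, 0, 0, 20, 0, 0.8, 1], [0, 0, 0, 30, 0, 0.8, 1], [0, 0, 0, 37, 0, 0.8, 1], [0, 0, 0, 41, 0, 0.8, 1], [0, 0, 0, 43, 0, 0.8, 1], [0, 0, 0, 43.5, 0, 0.8, 1], [0, 0, 0, 43.5, 0, 0.8, 1]]}}

```text
time: 7.3
position: [0.4496, -0.249, 0.0275]
ee_rot: [0.5, -0.5, -0.5, -0.5]
contact_force: [0.8, -0.8, -1.2]
grip_width: 0.368
```

Request:
{"fn": "servo_tool", "kwargs": {"motion": [[0, 0, 0, 0.5, 0, 0, 1], [0, 0, 0, 1, 0, 0, 1], [0, 0, 0, 1.5, 0, 0, 1], [0, 0, 0, 1.5, 0, 0, 1]]}}

```text
time: 7.7
position: [0.4496, -0.2491, 0.0264]
ee_rot: [0.5, -0.5, -0.5, -0.5]
contact_force: [-1.5, 2.1, 7.1]
grip_width: 0.365
```

Request:
{"fn": "servo_tool", "kwargs": {"motion": [[0, 0, 0, 0, 0, 0, 0.1], [0, 0, 0, 0, 0, 0, -0.2], [0, 0, 0, 0, 0, 0, -0.4], [0, 0, 0, 0, 0, 0, -0.4]]}}

```text
time: 8.1
position: [0.4495, -0.2489, 0.0258]
ee_rot: [-0.5, 0.5, 0.5, 0.5]
contact_force: [-0.2, 0.2, -0.1]
grip_width: 0.7
```

Request:
{"fn": "servo_tool", "kwargs": {"motion": [[0, 0, 0, -15, 0, 0, -0.4], [0, 0, 0, -45, 0, 0, -0.4], [0, 0, 0, -85, 0, 0, -0.6], [0, 0, 0, -125, 0, 0, -1], [0, 0, 0, -155, 0, 20, -1], [0, 0, 0, -175, 0, 50, -1], [0, 0, 0, -175, 0, 100, -1], [0, 0, 0, -175, 0, 100, -1]]}}

```text
time: 8.9
position: [0.449, -0.1446, 0.2015]
ee_rot: [-0.501, 0.499, 0.501, 0.499]
contact_force: [-0.4, -0.5, -1.0]
grip_width: 1.001
```

```bash
python3 - <<'E'
from h import *
f=snap("c6");s=f["s"];print(s["position"],s["grip_width"],s["contact_force"])
for n,z in [("steel",.038),("brass",.02),("copper",.02),("psp",.018),("ysp",.018)]: 
  try: print(n,meas(f,n,z))
  except Exception as e: print(n,e)
E
```

```text
[ 0.44936472 -0.14670005  0.20121782] 1.0008866089593393 [0.06007975 0.58623517 0.14467744]
steel {'mec': (450.2, -246.9, 16.7), 'ls': (array([ 449.5, -247.1]), np.float64(16.2)), 'n': 116, 'zmed': 0.0373}
brass {'mec': (449.0, 99.5, 17.8), 'ls': (array([449. ,  99.6]), np.float64(16.9)), 'n': 82, 'zmed': 0.0194}
copper {'mec': (614.1, -109.1, 16.8), 'ls': (array([ 613.8, -109. ]), np.float64(16.3)), 'n': 62, 'zmed': 0.0193}
psp {'mec': (621.2, 108.1, 38.2), 'ls': (array([620., 108.]), np.float64(30.2)), 'n': 120, 'zmed': 0.0178}
ysp {'mec': (449.5, -247.7, 41.9), 'ls': (array([ 449.4, -248.4]), np.float64(41.1)), 'n': 318, 'zmed': 0.0175}
```

View pics/c6.png

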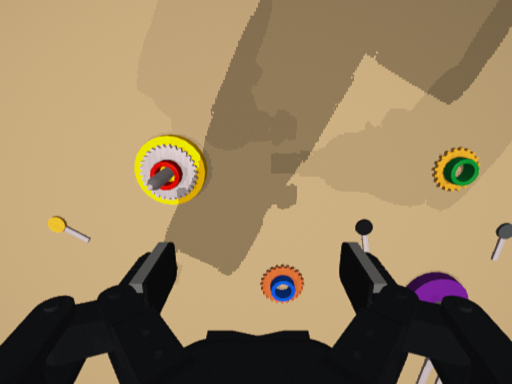

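Request:
{"fn": "servo_tool", "kwargs": {"motion": [[0, 0, 0, 0, -40, 10, -1], [0, 0, 0, 0, -85, 22, -1], [0, 0, 0, 20, -130, 34, -1], [0, 0, 0, 50, -160, 37, -1], [0, 0, 0, 90, -164.5, 37.5, -1], [0, 0, 0, 130, -164.5, 37.5, -1], [0, 0, 0, 150, -164.5, 37.5, -1], [0, 0, 0, 160, -164.5, 37.5, -1], [0, 0, 0, 160, -164.5, 37.5, -1]]}}

```text
time: 9.85
position: [0.6131, -0.1119, 0.0395]
ee_rot: [-0.499, 0.501, 0.501, 0.5]
contact_force: [0.9, -0.7, 0.2]
grip_width: 1.002
```

```bash
python3 - <<'E'
from h import *
f=snap("d1");s=f["s"];print(s["position"],s["grip_width"],s["contact_force"])
for n,z in [("copper",.02)]: 
  print(n,meas(f,n,z))
E
```

```text
[ 0.61407745 -0.11199856  0.04090168] 0.9983817162054194 [0.34111266 0.6148946  0.48241819]
copper {'mec': (614.3, -108.6, 17.0), 'ls': (array([ 614.6, -108.6]), np.float64(16.4)), 'n': 143, 'zmed': 0.0192}
```

View pics/d1.png

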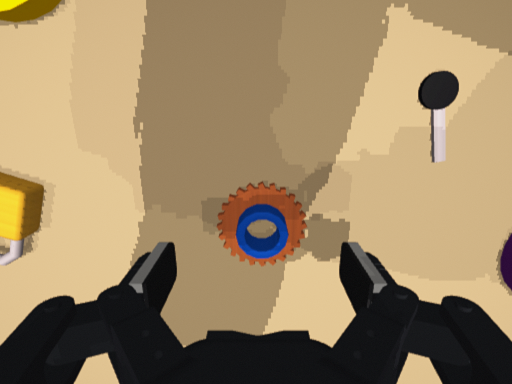

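Request:
{"fn": "servo_tool", "kwargs": {"motion": [[0, 0, 0, 0, -0.5, 3.2, -1], [0, 0, 0, 15, -0.5, 3.2, -0.6], [0, 0, 0, 27, -0.5, 3.2, -0.2], [0, 0, 0, 32, -0.5, 3.2, 0.1], [0, 0, 0, 32, -0.5, 3.2, 0.1], [0, 0, 0, 32, -0.5, 3.2, 1], [0, 0, 0, 32, -0.5, 3.2, 1], [0, 0, 0, 32, -0.5, 3.2, 1], [0, 0, 0, 32, -0.5, 3.2, 1], [0, 0, 0, 32, -0.5, 3.2, 1]]}}

```text
time: 10.9
position: [0.6147, -0.1082, 0.0092]
ee_rot: [0.5, -0.5, -0.5, -0.5]
contact_force: [-0.6, -0.6, 3.1]
grip_width: 0.366
```

Request:
{"fn": "servo_tool", "kwargs": {"motion": [[0, 0, 0, -10, 0, 0, 1], [0, 0, 0, -40, 0, 0, 1], [0, 0, 0, -80, 0, 0, 1], [0, 0, 0, -114, -3, 20, 1], [0, 0, 0, -114, -10, 60, 1], [0, 0, 0, -114, -19, 100, 1], [0, 0, 0, -114, -19, 128, 1], [0, 0, 0, -114, -19, 128, 1], [0, 0, 0, -114, -19, 128, 1]]}}

```text
time: 11.8
position: [0.6333, 0.0203, 0.1231]
ee_rot: [0.5, -0.5, -0.5, -0.499]
contact_force: [-0.0, 0.0, -2.1]
grip_width: 0.37
```

```bash
python3 - <<'E'
from h import *
f=snap("d2");s=f["s"];print(s["position"],s["grip_width"],s["contact_force"])
for n,z in [("psp",.018)]: 
  print(n,meas(f,n,z))
print(held(f,"copper",.0105))
E
```

```text
[0.63336153 0.01945889 0.12308061] 0.3680579501092747 [-0.01890549  0.36415137 -1.98156981]
psp {'mec': (638.3, 106.8, 41.9), 'ls': (array([638.1, 106.9]), np.float64(41.5)), 'n': 324, 'zmed': 0.0176}
('held rel TCP: ls', array([1.1, 1.4]), np.float64(16.4), 'mec', array([1.2, 1.4]), 17.0, 'n', 1661, 'ztop', np.float64(0.01))
```

View pics/d2.png

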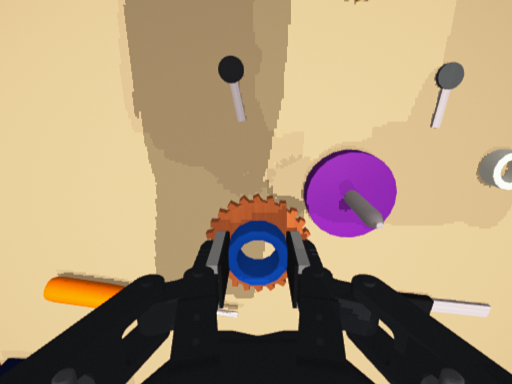

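Request:
{"fn": "servo_tool", "kwargs": {"motion": [[0, 0, 0, 0, -2, 25, 1], [0, 0, 0, 0, -4, 60, 1], [0, 0, 0, 0, -4, 82, 1], [0, 0, 0, 10, -4, 86, 1], [0, 0, 0, 24, -4, 86, 1], [0, 0, 0, 28, -4, 86, 1], [0, 0, 0, 28, -4, 86, 1], [0, 0, 0, 28, -4, 86, 1]]}}

```text
time: 12.65
position: [0.6375, 0.1048, 0.0947]
ee_rot: [-0.5, 0.5, 0.5, 0.5]
contact_force: [-0.0, -0.3, -1.9]
grip_width: 0.364
```

```bash
python3 - <<'E'
from h import *
f=snap("d3");s=f["s"];print(s["position"],s["grip_width"],s["contact_force"])
print(held(f,"copper",.0105))
cv2.imwrite("pics/d3z.png",cv2.resize(f["frame"][180:320,180:340],None,fx=4,fy=4))
E
```

```text
[0.63765666 0.10501791 0.09505472] 0.370952306196384 [ 0.32981939 -0.39631017 -2.47456542]
('held rel TCP: ls', array([0.9, 0.4]), np.float64(16.3), 'mec', array([0.8, 0.4]), 16.7, 'n', 1636, 'ztop', np.float64(0.0096))
```

View pics/d3z.png

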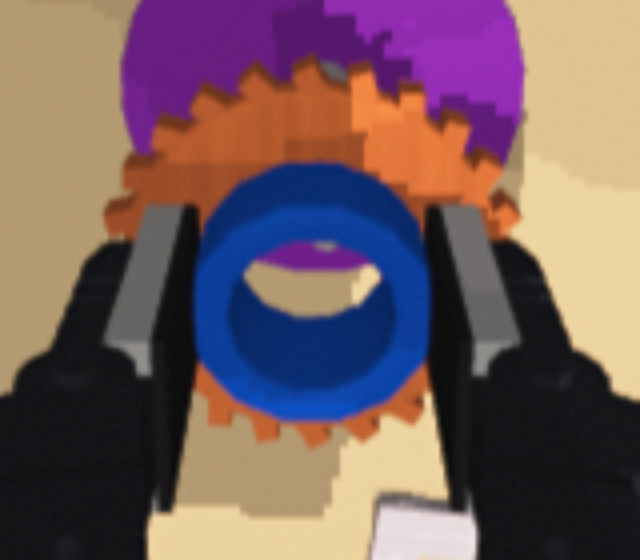

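Request:
{"fn": "servo_tool", "kwargs": {"motion": [[0, 0, 0, 0, 0, 1.5, 1], [0, 0, 0, 8, 0, 1.5, 1], [0, 0, 0, 16, 0, 1.5, 1], [0, 0, 0, 24, 0, 1.5, 1], [0, 0, 0, 24, 0, 1.5, 1]]}}

```text
time: 13.2
position: [0.6362, 0.1073, 0.069]
ee_rot: [-0.499, 0.501, 0.501, 0.499]
contact_force: [0.0, 0.2, -1.4]
grip_width: 0.365
```

```bash
python3 - <<'E'
from h import *
f=snap("d4");s=f["s"];print(s["position"],s["grip_width"],s["contact_force"])
print(held(f,"copper",.0105))
cv2.imwrite("pics/d4z.png",cv2.resize(f["frame"][180:320,180:340],None,fx=4,fy=4))
E
```

```text
[0.6366326  0.1073366  0.06974823] 0.36176780334063563 [-0.52851532  0.44466887 -2.03822777]
('held rel TCP: ls', array([0.8, 0.6]), np.float64(16.4), 'mec', array([0.7, 0.6]), 16.8, 'n', 1617, 'ztop', np.float64(0.0092))
```

View pics/d4z.png

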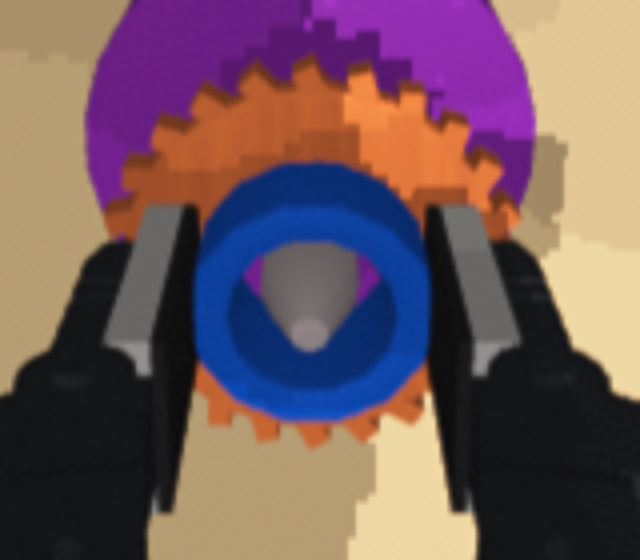

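```bash
python3 - <<'E'
from h import *
f=dict(np.load('/tmp/d4.npz'))
print(world(f,(257.2,262.8),.082), world(f,(257.5,263.25),.0795))
f=dict(np.load('/tmp/c5.npz'));print(world(f,(180+316/4,180+314/4),.082))
E
```

```text
[[0.63820987 0.10777734 0.082     ]] [[0.6400239 0.1079341 0.0795   ]]
[[ 0.44934804 -0.24806734  0.082     ]]
```

Request:
{"fn": "servo_tool", "kwargs": {"motion": [[0, 0, 0, 3, -1.2, 0, 1], [0, 0, 0, 12, -1.2, 0, 1], [0, 0, 0, 22, -1.2, 0, 1], [0, 0, 0, 32, -1.2, 0, 1], [0, 0, 0, 38, -1.2, 0, 1], [0, 0, 0, 41, -1.2, 0, 1], [0, 0, 0, 42, -1.2, 0, 1], [0, 0, 0, 42.5, -1.2, 0, 1], [0, 0, 0, 42.5, -1.2, 0, 1]]}}

```text
time: 14.15
position: [0.6388, 0.1074, 0.0286]
ee_rot: [0.5, -0.5, -0.5, -0.5]
contact_force: [0.5, 0.2, -1.9]
grip_width: 0.366
```

Request:
{"fn": "servo_tool", "kwargs": {"motion": [[0, 0, 0, 0.7, 0, 0, 1], [0, 0, 0, 1.3, 0, 0, 1], [0, 0, 0, 2, 0, 0, 1], [0, 0, 0, 2, 0, 0, 1]]}}

```text
time: 14.55
position: [0.6388, 0.1074, 0.0272]
ee_rot: [0.5, -0.5, -0.5, -0.5]
contact_force: [-2.5, -0.1, 5.3]
grip_width: 0.364
```

Request:
{"fn": "servo_tool", "kwargs": {"motion": [[0, 0, 0, 0, 0, 0, 0.1], [0, 0, 0, 0, 0, 0, -0.2], [0, 0, 0, 0, 0, 0, -0.4], [0, 0, 0, 0, 0, 0, -0.4]]}}

```text
time: 14.95
position: [0.6386, 0.1074, 0.0262]
ee_rot: [-0.5, 0.5, 0.5, 0.5]
contact_force: [-0.2, 0.4, 0.8]
grip_width: 0.699
```

Request:
{"fn": "servo_tool", "kwargs": {"motion": [[0, 0, 0, -15, 0, 0, -0.4], [0, 0, 0, -45, 0, 0, -0.4], [0, 0, 0, -85, 0, 0, -0.6], [0, 0, 0, -120, 0, 0, -1], [0, 0, 0, -130, 5, 30, -1], [0, 0, 0, -130, 15, 75, -1], [0, 0, 0, -115, 25, 115, -1], [0, 0, 0, -85, 25, 140, -1], [0, 0, 0, -50, 25, 143, -1], [0, 0, 0, -20, 25, 143, -1], [0, 0, 0, -15, 25, 143, -1], [0, 0, 0, -15, 25, 143, -1]]}}

```text
time: 16.15
position: [0.613, 0.2501, 0.0408]
ee_rot: [-0.5, 0.501, 0.5, 0.499]
contact_force: [0.5, 0.5, 0.9]
grip_width: 1.003
```

```bash
python3 - <<'E'
from h import *
f=snap("e1");s=f["s"];print(s["position"],s["grip_width"],s["contact_force"])
print(meas(f,"white",.018))
g=snap("e1s","scene");print(meas(g,"copper",.038))
E
```

```text
[0.61409119 0.25030297 0.04220704] 1.0005250434112682 [ 0.6168902  -0.15237707  0.17396295]
{'mec': (612.7, 251.3, 17.9), 'ls': (array([612.7, 251.3]), np.float64(17.5)), 'n': 150, 'zmed': 0.0173}
{'mec': (643.1, 107.2, 16.4), 'ls': (array([643.2, 107.3]), np.float64(16.0)), 'n': 53, 'zmed': 0.0395}
```

View pics/e1.png

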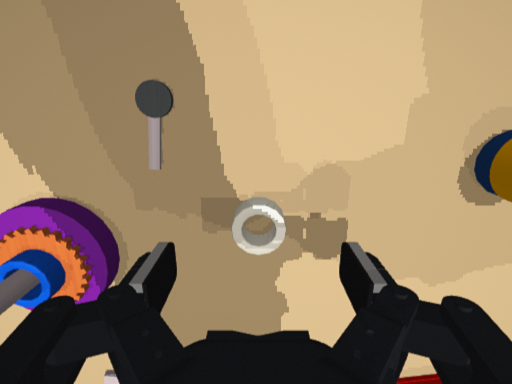

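Request:
{"fn": "servo_tool", "kwargs": {"motion": [[0, 0, 0, 0, 1, 1, -1], [0, 0, 0, 15, 1, 1, -0.6], [0, 0, 0, 30, 1, 1, -0.2], [0, 0, 0, 37, 1, 1, 0.1], [0, 0, 0, 37, 1, 1, 0.1], [0, 0, 0, 37, 1, 1, 1], [0, 0, 0, 37, 1, 1, 1], [0, 0, 0, 37, 1, 1, 1], [0, 0, 0, 37, 1, 1, 1], [0, 0, 0, 37, 1, 1, 1]]}}

```text
time: 17.25
position: [0.6128, 0.2514, 0.0046]
ee_rot: [0.5, -0.5, -0.5, -0.5]
contact_force: [0.4, -0.8, -1.0]
grip_width: 0.409
```

Request:
{"fn": "servo_tool", "kwargs": {"motion": [[0, 0, 0, -10, 0, 0, 1], [0, 0, 0, -40, 0, 0, 1], [0, 0, 0, -80, 0, 0, 1], [0, 0, 0, -110, -3, -20, 1], [0, 0, 0, -110, -10, -55, 1], [0, 0, 0, -110, -19, -95, 1], [0, 0, 0, -110, -26, -130, 1], [0, 0, 0, -110, -26, -144, 1], [0, 0, 0, -95, -26, -144, 1], [0, 0, 0, -86, -26, -144, 1], [0, 0, 0, -86, -26, -144, 1], [0, 0, 0, -86, -26, -144, 1]]}}

```text
time: 18.45
position: [0.6384, 0.1081, 0.0905]
ee_rot: [-0.5, 0.5, 0.5, 0.5]
contact_force: [-0.1, 0.2, -0.4]
grip_width: 0.405
```

```bash
python3 - <<'E'
from h import *
f=snap("e2");s=f["s"];print(s["position"],s["grip_width"],s["contact_force"])
print(held(f,"white",.0134))
cv2.imwrite("pics/e2z.png",cv2.resize(f["frame"][180:320,180:340],None,fx=4,fy=4))
E
```

```text
[0.63866011 0.10807131 0.09075381] 0.4104617007175015 [-1.00723365  0.36559177  0.80103406]
('held rel TCP: ls', array([0.9, 2.4]), np.float64(18.5), 'mec', array([0.1, 5.3]), 22.7, 'n', 2255, 'ztop', np.float64(0.014))
```

View pics/e2z.png

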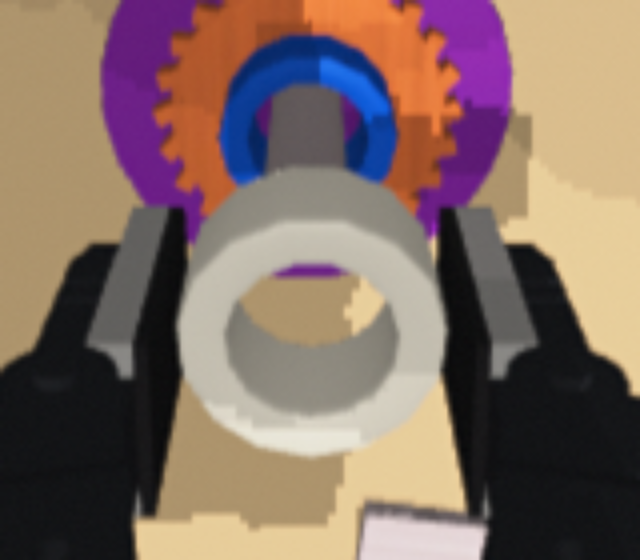

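Request:
{"fn": "servo_tool", "kwargs": {"motion": [[0, 0, 0, 6, 0, 0, 1], [0, 0, 0, 14, 0, 0, 1], [0, 0, 0, 20, 0, 0, 1], [0, 0, 0, 22, 0, 0, 1], [0, 0, 0, 22, 0, 0, 1]]}}

```text
time: 19.0
position: [0.6382, 0.1074, 0.0677]
ee_rot: [-0.5, 0.5, 0.5, 0.5]
contact_force: [0.9, 0.7, -0.6]
grip_width: 0.404
```

```bash
python3 - <<'E'
from h import *
f=snap("e3");s=f["s"];print(s["position"],s["grip_width"],s["contact_force"])
cv2.imwrite("pics/e3z.png",cv2.resize(f["frame"][180:320,180:340],None,fx=4,fy=4))
E
```

```text
[0.63850564 0.10733394 0.06808871] 0.404563774691631 [ 0.25922487  0.30687752 -0.18751523]
```

View pics/e3z.png

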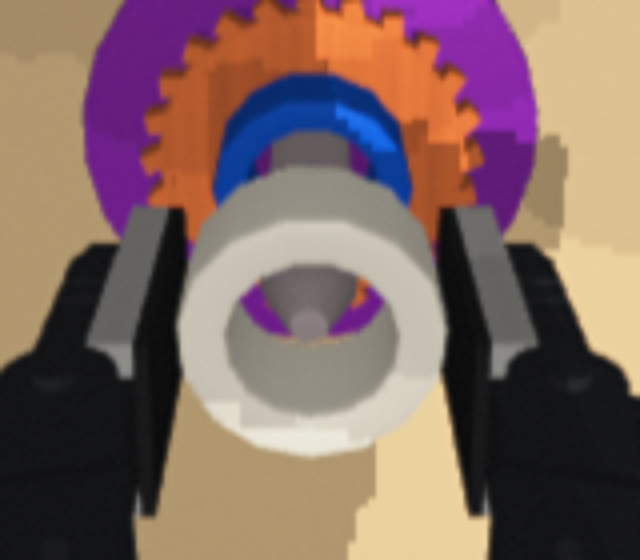

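Request:
{"fn": "servo_tool", "kwargs": {"motion": [[0, 0, 0, 8, 0, 0, 1], [0, 0, 0, 16, 0, 0, 1], [0, 0, 0, 22, 0, 0, 1], [0, 0, 0, 24.5, 0, 0, 1], [0, 0, 0, 25.5, 0, 0, 1], [0, 0, 0, 26.5, 0, 0, 1], [0, 0, 0, 26.5, 0, 0, 1]]}}

```text
time: 19.75
position: [0.6387, 0.1074, 0.0419]
ee_rot: [0.5, -0.5, -0.5, -0.5]
contact_force: [-0.0, -0.2, 0.2]
grip_width: 0.407
```

Request:
{"fn": "servo_tool", "kwargs": {"motion": [[0, 0, 0, 0.7, 0, 0, 1], [0, 0, 0, 1.4, 0, 0, 1], [0, 0, 0, 1.4, 0, 0, 1]]}}

```text
time: 20.05
position: [0.6388, 0.1074, 0.0408]
ee_rot: [0.5, -0.5, -0.5, -0.5]
contact_force: [-1.0, -0.5, 2.8]
grip_width: 0.405
```

Request:
{"fn": "servo_tool", "kwargs": {"motion": [[0, 0, 0, 0, 0, 0, 0.1], [0, 0, 0, 0, 0, 0, -0.2], [0, 0, 0, 0, 0, 0, -0.4], [0, 0, 0, 0, 0, 0, -0.4], [0, 0, 0, -15, 0, 0, -0.4], [0, 0, 0, -45, 0, 0, -0.4], [0, 0, 0, -85, 0, 0, -0.6], [0, 0, 0, -120, 0, 0, -1], [0, 0, 0, -120, 20, 20, -1], [0, 0, 0, -120, 50, 48, -1]]}}

```text
time: 21.05
position: [0.5901, 0.1549, 0.1616]
ee_rot: [-0.5, 0.5, 0.499, 0.501]
contact_force: [-0.4, 1.4, -0.6]
grip_width: 1.001
```

Request:
{"fn": "servo_tool", "kwargs": {"motion": [[0, 0, 0, 0, 33, 31, -1], [0, 0, 0, 0, 67, 62, -1], [0, 0, 0, 0, 100, 93, -1], [0, 0, 0, 20, 130, 120, -1], [0, 0, 0, 55, 141, 132, -1], [0, 0, 0, 90, 141, 132, -1], [0, 0, 0, 115, 141, 132, -1], [0, 0, 0, 120, 141, 132, -1], [0, 0, 0, 120, 141, 132, -1]]}}

```text
time: 21.95
position: [0.4472, 0.2871, 0.0402]
ee_rot: [-0.5, 0.5, 0.5, 0.5]
contact_force: [-0.1, 0.4, 1.3]
grip_width: 1.005
```

```bash
python3 - <<'E'
from h import *
f=snap("g1");s=f["s"];print(s["position"],s["grip_width"],s["contact_force"])
m=masks(f)["black"].astype(np.uint8);U,V=np.meshgrid(np.arange(512),np.arange(384));m&=((abs(U-257)<70)&(V<290)).astype(np.uint8)
for c in cv2.findContours(m,0,cv2.CHAIN_APPROX_NONE)[0]:
    if cv2.contourArea(c)>100: print(cv2.boundingRect(c))
g=snap("g1s","scene");print(meas(g,"white",.056))
E
```

```text
[0.44805971 0.28739988 0.041101  ] 0.9958891321422844 [-0.3566731   0.02514186  0.18237118]
(237, 196, 54, 57)
{'mec': (642.2, 107.5, 17.7), 'ls': (array([642.3, 107.6]), np.float64(17.4)), 'n': 60, 'zmed': 0.0611}
```

View pics/g1.png

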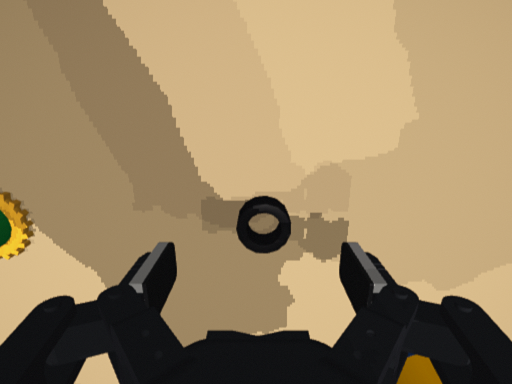

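View pics/g1s.png

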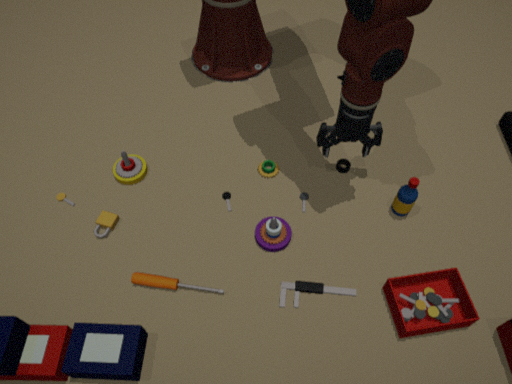

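```bash
python3 - <<'E'
from h import *
f=dict(np.load('/tmp/g1.npz'))
fr=f["frame"].copy();k=np.full_like(fr,255);k[190:260,225:300]=fr[190:260,225:300];f["frame"]=k
print(meas(f,"black",.018))
E
```

```text
{'mec': (445.6, 291.4, 17.6), 'ls': (array([445.6, 291.5]), np.float64(17.4)), 'n': 148, 'zmed': 0.0172}
```

Request:
{"fn": "servo_tool", "kwargs": {"motion": [[0, 0, 0, 0, 2.2, 4, -1], [0, 0, 0, 15, 2.2, 4, -0.6], [0, 0, 0, 30, 2.2, 4, -0.2], [0, 0, 0, 36, 2.2, 4, 0.1], [0, 0, 0, 36, 2.2, 4, 0.1], [0, 0, 0, 36, 2.2, 4, 1], [0, 0, 0, 36, 2.2, 4, 1], [0, 0, 0, 36, 2.2, 4, 1], [0, 0, 0, 36, 2.2, 4, 1], [0, 0, 0, 36, 2.2, 4, 1]]}}

```text
time: 23.05
position: [0.4458, 0.2915, 0.0049]
ee_rot: [-0.5, 0.5, 0.5, 0.5]
contact_force: [-0.7, 0.1, 5.4]
grip_width: 0.404
```

Request:
{"fn": "servo_tool", "kwargs": {"motion": [[0, 0, 0, -10, 0, 0, 1], [0, 0, 0, -40, 0, 0, 1], [0, 0, 0, -80, 0, 0, 1], [0, 0, 0, -115, 0, -20, 1], [0, 0, 0, -120, 0, -60, 1], [0, 0, 0, -120, 0, -105, 1], [0, 0, 0, -120, 0, -150, 1], [0, 0, 0, -120, 0, -195, 1], [0, 0, 0, -120, 0, -240, 1], [0, 0, 0, -120, 0, -285, 1], [0, 0, 0, -120, 0, -330, 1], [0, 0, 0, -120, 0, -375, 1]]}}

```text
time: 24.25
position: [0.4451, -0.0855, 0.1251]
ee_rot: [0.5, -0.5, -0.5, -0.5]
contact_force: [0.3, -0.1, -1.0]
grip_width: 0.402
```

Request:
{"fn": "servo_tool", "kwargs": {"motion": [[0, 0, 0, 0, 0, -40, 1], [0, 0, 0, 0, -2, -80, 1], [0, 0, 0, 0, -3.5, -120, 1], [0, 0, 0, 0, -3.5, -150, 1], [0, 0, 0, 0, -3.5, -162, 1], [0, 0, 0, 0, -3.5, -164, 1], [0, 0, 0, 0, -3.5, -164, 1], [0, 0, 0, 0, -3.5, -164, 1], [0, 0, 0, 0, -3.5, -164, 1]]}}

```text
time: 25.15
position: [0.449, -0.2464, 0.1245]
ee_rot: [-0.5, 0.5, 0.501, 0.5]
contact_force: [0.1, 0.7, -0.5]
grip_width: 0.407
```

```bash
python3 - <<'E'
from h import *
f=snap("g2");s=f["s"];print(s["position"],s["grip_width"],s["contact_force"])
cv2.imwrite("pics/g2z.png",cv2.resize(f["frame"][160:320,180:340],None,fx=3.7,fy=3.7))
E
```

```text
[ 0.44906275 -0.24660219  0.12450544] 0.4033390109694531 [ 0.63368518 -0.42975353  0.08086243]
```

View pics/g2z.png

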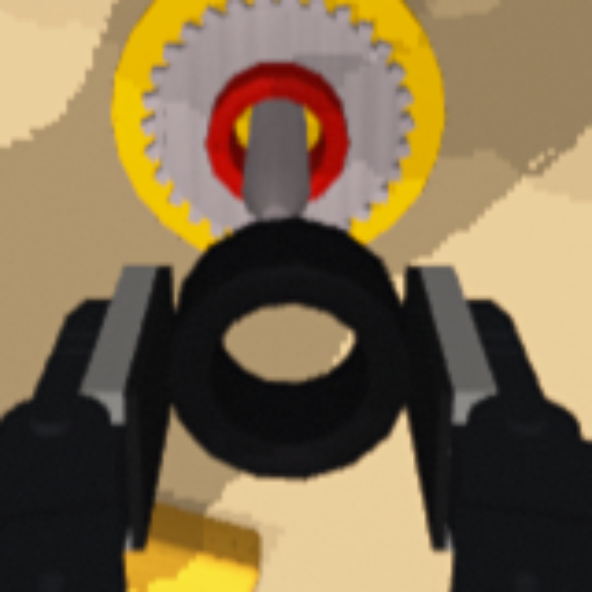

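Request:
{"fn": "servo_tool", "kwargs": {"motion": [[0, 0, 0, 8, -0.3, -1.9, 1], [0, 0, 0, 22, -0.3, -1.9, 1], [0, 0, 0, 32, -0.3, -1.9, 1], [0, 0, 0, 40, -0.3, -1.9, 1], [0, 0, 0, 48, -0.3, -1.9, 1], [0, 0, 0, 52, -0.3, -1.9, 1], [0, 0, 0, 52, -0.3, -1.9, 1]]}}

```text
time: 25.9
position: [0.449, -0.2494, 0.0719]
ee_rot: [-0.5, 0.5, 0.5, 0.5]
contact_force: [0.6, 0.2, 0.3]
grip_width: 0.406
```

```bash
python3 - <<'E'
from h import *
f=snap("g3");s=f["s"];print(s["position"],s["grip_width"],s["contact_force"])
cv2.imwrite("pics/g3z.png",cv2.resize(f["frame"][160:320,180:340],None,fx=3.7,fy=3.7))
E
```

```text
[ 0.4492117  -0.2495664   0.07227868] 0.40640399001210076 [0.23115388 0.0184141  0.51343163]
```

View pics/g3z.png

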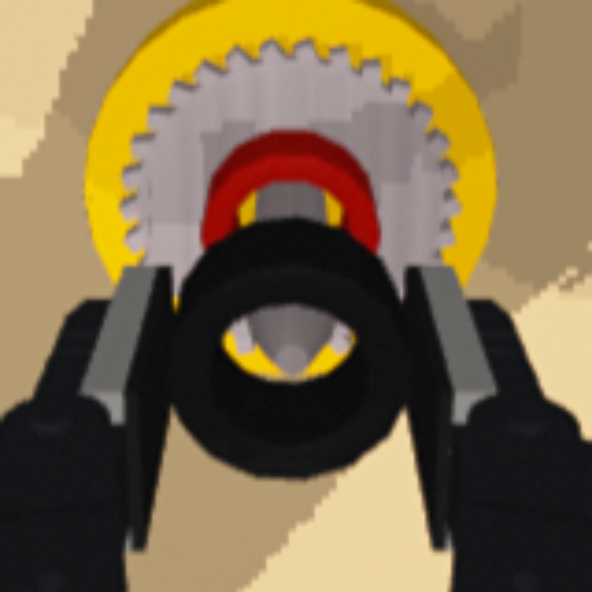

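Request:
{"fn": "servo_tool", "kwargs": {"motion": [[0, 0, 0, 8, 0, 0.5, 1], [0, 0, 0, 16, 0, 0.5, 1], [0, 0, 0, 23, 0, 0.5, 1], [0, 0, 0, 27, 0, 0.5, 1], [0, 0, 0, 29, 0, 0.5, 1], [0, 0, 0, 30, 0, 0.5, 1], [0, 0, 0, 30, 0, 0.5, 1]]}}

```text
time: 26.65
position: [0.449, -0.2489, 0.0429]
ee_rot: [-0.5, 0.5, 0.5, 0.5]
contact_force: [-3.2, 2.7, 8.9]
grip_width: 0.405
```

Request:
{"fn": "servo_tool", "kwargs": {"motion": [[0, 0, 0, 0.7, 0, 0, 1], [0, 0, 0, 1.4, 0, 0, 1], [0, 0, 0, 1.4, 0, 0, 1]]}}

```text
time: 26.95
position: [0.449, -0.2489, 0.0427]
ee_rot: [0.5, -0.5, -0.5, -0.5]
contact_force: [-8.3, 5.1, 26.8]
grip_width: 0.407
```

Request:
{"fn": "servo_tool", "kwargs": {"motion": [[0, 0, 0, -1.4, 0, 0, 1], [0, 0, 0, -1.4, 0, 0, 0.1], [0, 0, 0, -1.4, 0, 0, -0.2], [0, 0, 0, -1.4, 0, 0, -0.4], [0, 0, 0, -1.4, 0, 0, -0.4], [0, 0, 0, -15, 0, 0, -0.4], [0, 0, 0, -45, 0, 0, -0.4], [0, 0, 0, -85, 0, 0, -0.6], [0, 0, 0, -120, 0, 0, -1], [0, 0, 0, -120, 0, 30, -1], [0, 0, 0, -120, 0, 75, -1], [0, 0, 0, -120, 0, 120, -1]]}}

```text
time: 28.15
position: [0.4492, -0.1282, 0.1611]
ee_rot: [-0.5, 0.5, 0.499, 0.5]
contact_force: [0.5, 0.1, 0.2]
grip_width: 0.997
```

Request:
{"fn": "servo_tool", "kwargs": {"motion": [[0, 0, 0, 0, 0, 45, -1], [0, 0, 0, 0, 0, 90, -1], [0, 0, 0, 0, 0, 135, -1], [0, 0, 0, 0, 0, 180, -1], [0, 0, 0, 40, 0, 215, -1], [0, 0, 0, 80, 0, 228, -1], [0, 0, 0, 110, 0, 228, -1], [0, 0, 0, 122, 0, 228, -1], [0, 0, 0, 122, 0, 228, -1]]}}

```text
time: 29.05
position: [0.4475, 0.099, 0.0373]
ee_rot: [-0.499, 0.501, 0.501, 0.499]
contact_force: [-0.7, 0.4, -0.2]
grip_width: 0.999
```

```bash
python3 - <<'E'
from h import *
f=snap("k1");s=f["s"];print(s["position"],s["grip_width"],s["contact_force"])
print(meas(f,"brass",.02))
E
```

```text
[0.44854903 0.09894609 0.03847492] 0.9993739294497823 [-0.65305579 -0.77380128  0.29698203]
{'mec': (447.9, 101.7, 17.0), 'ls': (array([447.9, 101.6]), np.float64(16.6)), 'n': 147, 'zmed': 0.0192}
```

View pics/k1.png

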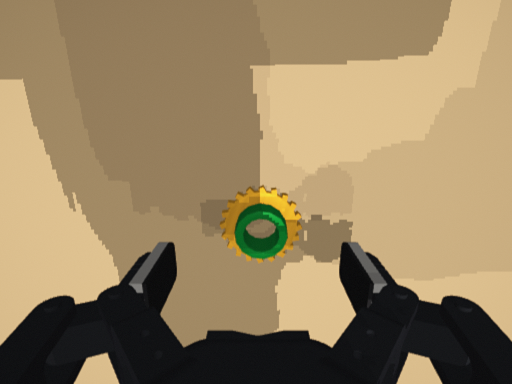

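Request:
{"fn": "servo_tool", "kwargs": {"motion": [[0, 0, 0, 0, 0.5, 2.6, -1], [0, 0, 0, 13, 0.5, 2.6, -0.6], [0, 0, 0, 24, 0.5, 2.6, -0.2], [0, 0, 0, 29, 0.5, 2.6, 0.1], [0, 0, 0, 29, 0.5, 2.6, 0.1], [0, 0, 0, 29, 0.5, 2.6, 1], [0, 0, 0, 29, 0.5, 2.6, 1], [0, 0, 0, 29, 0.5, 2.6, 1], [0, 0, 0, 29, 0.5, 2.6, 1], [0, 0, 0, 29, 0.5, 2.6, 1]]}}

```text
time: 30.1
position: [0.4487, 0.1015, 0.0103]
ee_rot: [0.5, -0.5, -0.5, -0.5]
contact_force: [-2.6, -0.3, 6.5]
grip_width: 0.374
```

Request:
{"fn": "servo_tool", "kwargs": {"motion": [[0, 0, 0, -10, 0, 0, 1], [0, 0, 0, -40, 0, 0, 1], [0, 0, 0, -80, 0, 0, 1], [0, 0, 0, -115, 0, -20, 1], [0, 0, 0, -120, 0, -60, 1], [0, 0, 0, -120, 0, -105, 1], [0, 0, 0, -120, 0, -150, 1], [0, 0, 0, -120, 0, -195, 1], [0, 0, 0, -120, 0, -240, 1], [0, 0, 0, -120, 0, -285, 1], [0, 0, 0, -120, 0, -320, 1], [0, 0, 0, -120, 0, -340, 1]]}}

```text
time: 31.3
position: [0.4488, -0.2415, 0.1307]
ee_rot: [-0.5, 0.501, 0.499, 0.5]
contact_force: [-0.9, 0.4, -1.9]
grip_width: 0.374
```

Request:
{"fn": "servo_tool", "kwargs": {"motion": [[0, 0, 0, 0, -0.5, -8, 1], [0, 0, 0, 0, -0.5, -10, 1], [0, 0, 0, 10, -0.5, -10, 1], [0, 0, 0, 20, -0.5, -10, 1], [0, 0, 0, 20, -0.5, -10, 1], [0, 0, 0, 20, -0.5, -10, 1]]}}

```text
time: 31.9
position: [0.449, -0.2475, 0.1095]
ee_rot: [-0.5, 0.5, 0.501, 0.5]
contact_force: [0.8, 0.2, -1.4]
grip_width: 0.377
```

```bash
python3 - <<'E'
from h import *
f=snap("k2");s=f["s"];print(s["position"],s["grip_width"],s["contact_force"])
print(held(f,"brass",.0097))
cv2.imwrite("pics/k2z.png",cv2.resize(f["frame"][160:320,180:340],None,fx=3.7,fy=3.7))
E
```

```text
[ 0.44929841 -0.24789919  0.10988806] 0.37613739230865145 [ 0.03222424 -0.47580923 -1.07603791]
('held rel TCP: ls', array([0.2, 1. ]), np.float64(16.6), 'mec', array([0.3, 1. ]), 17.1, 'n', 1624, 'ztop', np.float64(0.0084))
```

View pics/k2z.png

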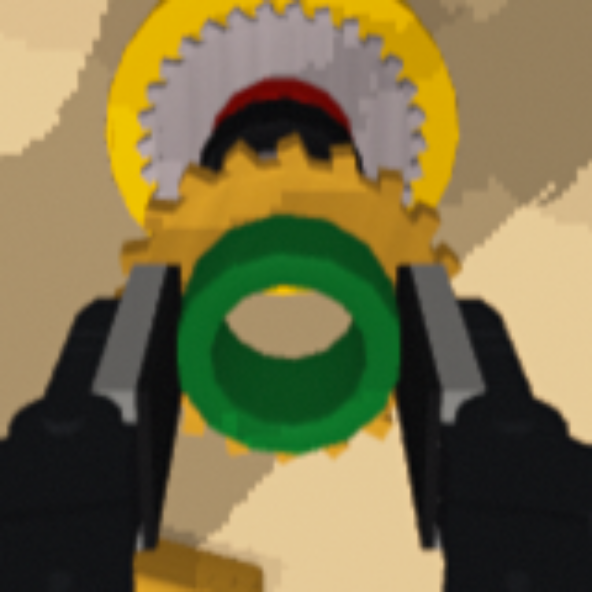

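Request:
{"fn": "servo_tool", "kwargs": {"motion": [[0, 0, 0, 3, 0, -1.2, 1], [0, 0, 0, 12, 0, -1.2, 1], [0, 0, 0, 20, 0, -1.2, 1], [0, 0, 0, 24, 0, -1.2, 1], [0, 0, 0, 24, 0, -1.2, 1]]}}

```text
time: 32.45
position: [0.4487, -0.2493, 0.0851]
ee_rot: [-0.499, 0.5, 0.501, 0.5]
contact_force: [0.3, -0.1, -2.2]
grip_width: 0.372
```

```bash
python3 - <<'E'
from h import *
f=snap("k3");s=f["s"];print(s["position"],s["grip_width"],s["contact_force"])
print(held(f,"brass",.0097))
cv2.imwrite("pics/k3z.png",cv2.resize(f["frame"][160:320,180:340],None,fx=3.7,fy=3.7))
E
```

```text
[ 0.44897129 -0.2495049   0.08555463] 0.37110069151533526 [-0.05746889  0.17891692 -1.98320042]
('held rel TCP: ls', array([0.3, 0.8]), np.float64(16.7), 'mec', array([0.4, 1.1]), 17.2, 'n', 1641, 'ztop', np.float64(0.0083))
```

View pics/k3z.png

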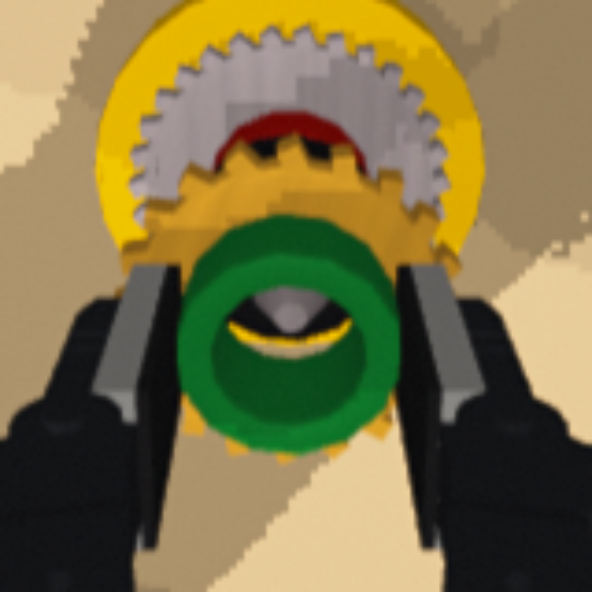

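Request:
{"fn": "servo_tool", "kwargs": {"motion": [[0, 0, 0, 5, 0, 0.3, 1], [0, 0, 0, 10, 0, 0.3, 1], [0, 0, 0, 14, 0, 0.3, 1], [0, 0, 0, 17, 0, 0.3, 1], [0, 0, 0, 18.5, 0, 0.3, 1], [0, 0, 0, 18.5, 0, 0.3, 1]]}}

```text
time: 33.1
position: [0.4492, -0.2493, 0.0673]
ee_rot: [-0.5, 0.5, 0.5, 0.5]
contact_force: [-0.5, 0.2, -1.1]
grip_width: 0.376
```

Request:
{"fn": "servo_tool", "kwargs": {"motion": [[0, 0, 0, 0.5, 0, 0, 1], [0, 0, 0, 1, 0, 0, 1], [0, 0, 0, 1, 0, 0, 1]]}}

```text
time: 33.4
position: [0.4493, -0.2494, 0.0666]
ee_rot: [0.5, -0.5, -0.5, -0.5]
contact_force: [0.4, 0.1, -1.4]
grip_width: 0.377
```

Request:
{"fn": "servo_tool", "kwargs": {"motion": [[0, 0, 0, 0.6, 0, 0, 1], [0, 0, 0, 1.2, 0, 0, 1], [0, 0, 0, 1.2, 0, 0, 1]]}}

```text
time: 33.7
position: [0.4495, -0.2495, 0.0663]
ee_rot: [0.5, -0.5, -0.5, -0.5]
contact_force: [-2.2, 2.0, 11.0]
grip_width: 0.374
```

Seated. Release, lift and step back for a check.

Request:
{"fn": "servo_tool", "kwargs": {"motion": [[0, 0, 0, -0.8, 0, 0, 1], [0, 0, 0, -0.8, 0, 0, 0.1], [0, 0, 0, -0.8, 0, 0, -0.2], [0, 0, 0, -0.8, 0, 0, -0.4], [0, 0, 0, -0.8, 0, 0, -0.4], [0, 0, 0, -15, 0, 0, -0.4], [0, 0, 0, -45, 0, 0, -0.4], [0, 0, 0, -85, 0, 0, -0.6], [0, 0, 0, -120, 0, 0, -1], [0, 0, 0, -120, 0, 40, -1], [0, 0, 0, -120, 0, 85, -1], [0, 0, 0, -120, 0, 90, -1]]}}

```text
time: 34.9
position: [0.4485, -0.1557, 0.1855]
ee_rot: [-0.5, 0.499, 0.501, 0.499]
contact_force: [-0.3, -0.4, 0.6]
grip_width: 1.002
```

```bash
python3 - <<'E'
from h import *
f=snap("l1");s=f["s"];print(s["position"],s["grip_width"],s["contact_force"])
print(meas(f,"brass",.076),meas(f,"ysp",.018))
g=snap("l1s","scene");cv2.imwrite("pics/l1z.png",cv2.resize(g["frame"][130:270,80:300],None,fx=3.6,fy=3.6))
h=snap("l1d","side")
E
```

```text
[ 0.44891694 -0.15689932  0.18547303] 0.999007613641167 [0.13841158 0.41608648 0.90238327]
{'mec': (449.7, -247.7, 16.9), 'ls': (array([ 449.5, -247.7]), np.float64(16.4)), 'n': 96, 'zmed': 0.0752} {'mec': (431.1, -252.9, 36.7), 'ls': (array([ 444.9, -249.4]), np.float64(37.5)), 'n': 167, 'zmed': 0.0174}
```

View pics/l1.png

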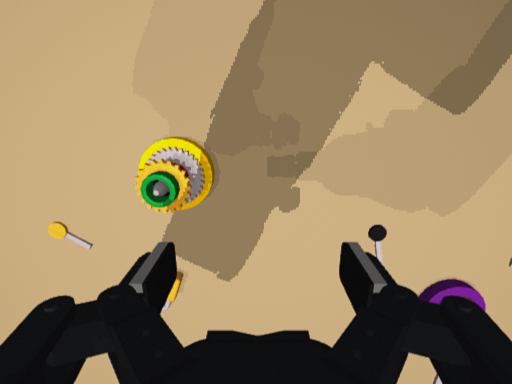

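View pics/l1z.png

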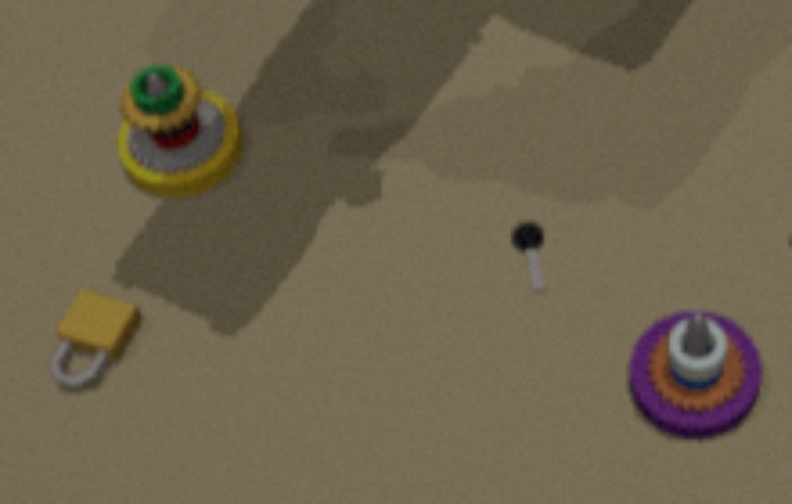

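View pics/l1d.png

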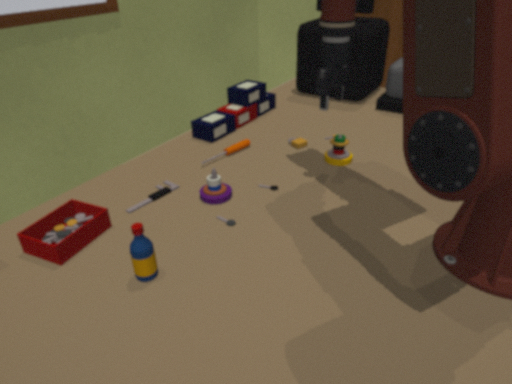

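Request:
{"fn": "servo_tool", "kwargs": {"motion": [[0, 0, 0, 0, -20, 30, -1], [0, 0, 0, 0, -44, 66, -1], [0, 0, 0, 0, -68, 102, -1], [0, 0, 0, 0, -92, 138, -1], [0, 0, 0, 0, -116, 174, -1], [0, 0, 0, 0, -140, 210, -1], [0, 0, 0, 0, -150, 227, -1], [0, 0, 0, 0, -150, 227, -1], [0, 0, 0, 0, -150, 227, -1]]}}

```text
time: 35.95
position: [0.5994, 0.0666, 0.1846]
ee_rot: [-0.5, 0.5, 0.5, 0.5]
contact_force: [-0.8, -0.2, -0.3]
grip_width: 1.003
```

```bash
python3 - <<'E'
from h import *
f=snap("m1");s=f["s"];print(s["position"],s["contact_force"])
print(meas(f,"white",.056),meas(f,"psp",.018))
E
```

```text
[0.59909417 0.06626025 0.18486677] [-0.03734134  0.55675529  1.04166506]
{'mec': (640.4, 107.6, 18.1), 'ls': (array([640.5, 107.6]), np.float64(17.6)), 'n': 91, 'zmed': 0.0554} {'mec': (637.6, 107.5, 41.8), 'ls': (array([637.9, 107.3]), np.float64(41.3)), 'n': 354, 'zmed': 0.0176}
```

View pics/m1.png

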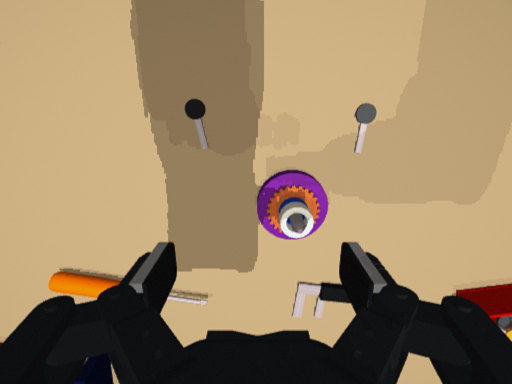

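```bash
python3 - <<'E'
from rig import finish_job
print(finish_job())
E
```

```text
the job is handed in; nothing more can be done
None
```

All five parts are on their spindles in the order you asked for, and I handed the job in at about 36 s of the 128 s allowed. The hand-in reports no verdict.

Each part was lowered with a camera check around the post and released only once the wrist force showed contact.

| Part checked | Top height (measured, expected) | Offset from spindle centre |
|---|---|---|
| Brass cutter (top of yellow stack) | 75.2 mm, 76 mm | about 0.5 mm |
| White spacer (top of purple stack) | 55.4 mm, 56 mm | about 2.7 mm |

- **Centring:** the white spacer's 2.7 mm offset is larger than the brass cutter's but inside the 7 mm limit.
- **Not measured at the end:** in the final pictures the steel cutter, black spacer and copper cutter are level in their stacks. I did not re-measure their positions once covered.
- **Padlock and oil bottle:** both look unmoved in the pictures, but I did not measure them again.
- **Disagreement:** the scene camera read the purple stack about 3–4 mm farther out in x than the wrist camera. It read the white spacer's top at 61 mm. That camera had also read several millimetres farther out in x, and up to 3 mm high, on the spindles and parts before I moved anything, so I relied on the wrist camera.
- **Contact force:** the black spacer was pressed down with about 27 N on the last step, and I backed off before releasing it.

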